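Roll laminate tiles down onto their board

TASK

Take the seam roller out of its cradle and roll it slowly along the row of five laminate tiles on the plywood board, with a steady push of about 15 N and never more than 30 N, until every tile has sunk fully home on its uneven underlay; keep the roller down on the row until all five are home, and touch the tiles with nothing but the roller. Then hang the roller upright in its cradle again as you found it and let go, leaving the other things on the table where they are and keeping the roller upright throughout.

Things in the scene. Friction and masses are not known exactly. Their poses are not given: they have to be found in the camera images.
- panel: Plywood board lying on the table, fixed: 250 mm long (its x axis) x 110 mm wide (its y) x 18 mm thick, z up; origin at the centre of its underside. On it, in one row along x, lie five grey laminate tiles, each 43 mm (x) x 88 mm (y) x 6 mm, 44 mm apart centre to centre, the third at the middle; their tops are 32 mm above the table before they are pushed down. Nothing stands higher beside them.
- roller: Hand seam roller, loose, about 0.42 kg, upright in its cradle at the start, alike either way round. Origin mid-axle; x (level) is the way it rolls, y along the axle, z up. Rubber wheel 40 mm diameter, 60 mm wide, free-turning; steel fork, 85 mm over the axle ends; level steel plate 78 (x) x 80 mm (y), 26 to 32 mm above the axle; wooden handle block on it.
- grip (a point): Point to grip on the roller's handle block, which is 26 mm thick (roller x), 64 mm wide (y) and reaches from 32 to 82 mm above the axle. The point is in its middle, 56 mm above the axle, 24 mm above the plate.
- cradle: Wooden cradle fixed to the table, origin under its centre, z up: base 100 x 100 x 8 mm, two walls along its y, 12 mm thick, 50 mm apart, tops 58 mm above the table. The parked roller hangs between the walls, plate resting on both wall tops, axle along the cradle's y and 32 mm above the table; the wheel has 5 mm clearance to each wall.
- tile0 (a joint): How far tile 0 (centre -88 mm along the board's x) is pushed down, m. Starts at 0 to 0.001; fully home somewhere from 0.003 to 0.007, each tile at its own depth as the underlay is uneven. It stays where left, sinks only under more than about 7 N, then roughly 3 mm/s per newton above that; once home it is solid.
- tile1 (a joint): How far tile 1 (centre -44 mm along the board's x) is pushed down, m. Starts at 0 to 0.001; fully home somewhere from 0.003 to 0.007, each tile at its own depth as the underlay is uneven. It stays where left, sinks only under more than about 7 N, then roughly 3 mm/s per newton above that; once home it is solid.
- tile2 (a joint): How far tile 2 (centre +0 mm along the board's x) is pushed down, m. Starts at 0 to 0.001; fully home somewhere from 0.003 to 0.007, each tile at its own depth as the underlay is uneven. It stays where left, sinks only under more than about 7 N, then roughly 3 mm/s per newton above that; once home it is solid.
- tile3 (a joint): How far tile 3 (centre +44 mm along the board's x) is pushed down, m. Starts at 0 to 0.001; fully home somewhere from 0.003 to 0.007, each tile at its own depth as the underlay is uneven. It stays where left, sinks only under more than about 7 N, then roughly 3 mm/s per newton above that; once home it is solid.
- tile4 (a joint): How far tile 4 (centre +88 mm along the board's x) is pushed down, m. Starts at 0 to 0.001; fully home somewhere from 0.003 to 0.007, each tile at its own depth as the underlay is uneven. It stays where left, sinks only under more than about 7 N, then roughly 3 mm/s per newton above that; once home it is solid.
- spare_tiles: Stack of three spare tiles, 18 mm high, lying loose on the table. Not part of the job; origin under its centre.
- screwdriver: Screwdriver lying on the table. Not part of the job; origin under its centre.
- tape_measure: Tape measure standing on the table, 62 mm high. Not part of the job; origin under its centre.
- screw_jar: Glass jar with steel cap, 80 mm high. Not part of the job; origin under its centre.
- offcut: Loose plywood offcut 160 x 70 x 18 mm. Not part of the job; origin under its centre.
- paint_tin: Paint tin, 125 mm high. Not part of the job; origin under its centre.
- mug: White mug, 90 mm high. Not part of the job; origin under its centre.
Not all that is in view belongs to the job. Leave any orange or pink look-alike of the roller alone. What is shaped like the cradle but purple is not meant.

How it is judged:
On the way, in this order (a step that is already met when the one before it is completed fails the run):
1. the roller is lifted out of its cradle (z of roller in the frame of cradle above 0.07 m), for 0.1 s.
2. all five tiles are rolled home (value of joint tile0 above 0.0062 m and value of joint tile1 above 0.005 m and value of joint each of tile2, tile4 above 0.0036 m and value of joint tile3 above 0.0023 m), for 0.2 s.
At the end, for the whole second after the job is handed in: All five tiles are home (each within 0.8 mm of its lowest position); the released roller rests upright (within 5 degrees) in its cradle, axle 28 to 36 mm above the table, within 12 mm of the middle across the walls and 25 mm along them, parallel to the walls within 14 degrees (all of step 2 and x of roller in the frame of cradle between -0.012 and 0.012 m and y of roller in the frame of cradle between -0.025 and 0.025 m and z of roller in the frame of cradle between 0.028 and 0.036 m and angle between roller's own z axis and vertical below 0.08 rad and angle between the y axis of roller and the y axis of cradle, either way round below 0.25 rad and linear speed of roller below 0.01 m/s); the robot touches nothing.
It fails at once if the roller presses on the tiles or board with more than 30 N (a tile cracks) (contact force between roller and panel above 30 N).
It fails at once if the gripper or arm itself touches the tiles or board (contact force between any of the fingers, the arm and panel above 1 N).
It fails at once if the roller is lifted clear of the tiles (axle more than 68 mm above the table, about 16 mm clear) after some tile is home and before all are (z of roller in the frame of panel above 0.068 m and (value of joint tile0 above 0.0062 m or value of joint tile1 above 0.005 m or value of joint any of tile2, tile4 above 0.0036 m or value of joint tile3 above 0.0023 m) and not (value of joint tile0 above 0.0062 m and value of joint tile1 above 0.005 m and value of joint each of tile2, tile4 above 0.0036 m and value of joint tile3 above 0.0023 m)).
It fails at once if the roller is tipped more than about 35 degrees from upright (angle between roller's own z axis and vertical above 0.6 rad).
It fails at once if one of the other things on the table is pushed more than 20 mm (distance of any of spare_tiles, screwdriver, tape_measure, screw_jar, offcut, paint_tin, mug from where it was at the start of the episode above 0.02 m).
It also fails if it takes over 72 s, if anything falls off the work surface, if the arm or the gripper's body presses on something with over 40 N, if the wrist force passes 120 N, or if a joint passes its speed limit or range.

ROBOT

A 7-joint arm with a two-finger parallel gripper is mounted at the origin on the work surface. World frame = base frame: x ahead of the robot, y to its left, z up, the work surface at z = 0. Lengths are in m, angles in rad, forces in N, time in s.
With the tool pointing down it reaches from about 0.4 to 0.85 m from the base axis. Payload 6.9 kg.
Tool frame: the origin (TCP) lies midway between the tips of the shut fingers; the grasp point (between the pads) lies behind it (ctrl.pinch_z is the z of the grasp point in the tool frame, in m); z points along the fingers, y is the line along which they close (so a half turn about z gives the same grasp; the last joint's range is limited). The gripper opens to 85 mm and grips with 20 to 120 N. Pads are 22 mm wide; open, the fingers measure 114 mm over their backs; the gripper's body (76 mm by 85 mm) begins 54 mm behind the grasp point. The pads swing forward as they close: fully open they stand 13 mm farther back than shut.
Start: joints at [-1.093, 0.507, -0.238, 1.5, 0.126, 1.149, -0.155], TCP at [0.228, 0.582, 0.231] pointing down, gripper open.
Joint ranges: [-3.08, 3.08], [-0.24, 2.05], [-1.43, 1.35], [0, 2.5], [-1.52, 4.66], [0.17, 1.96], [-2.89, 2.89]. Speed limits (rad/s): [2.39, 2.39, 3.14, 3.14, 3.14, 3.14, 3.14].

INTERFACE

Orientations are given as a unit quaternion [w, x, y, z].
In Python, from station import ctrl, get_state, vision, ticket, models gives the robot as it stands. Calls block until the motion is done:
- ctrl.movep(position, orientation): joint-space move of the TCP to a pose.
- ctrl.movel(position, frame=None, max_speed=0.15): straight line of the TCP; frame=None keeps the orientation; max_speed is the mean speed in m/s.
- ctrl.set_joints(angles): joint-space move.
- ctrl.ungrasp() and ctrl.close_gripper(force=None): open the fingers fully, or close them until they stop; force is the grip in N (None keeps the last).
- ctrl.pause(seconds).
- ctrl.ik(position, orientation): joint angles nearest the present ones, or None.
- get_state(): the state.
- vision.grab_frame(name): name is "side" or "top" or "wrist"; returns (picture, depth): 420x560x3 uint8, blue, green, red; 420x560 float32, m along the optical axis (not along the pixel's ray), 0 where there is no reading.
- vision.camera_info(name): a dict with "mtx" (3x3 intrinsics, pixels), "dist_coeffs" ([k1, k2, p1, p2, k3] as OpenCV has them; the pictures are not rectified), "R" (3x3) and "t" (3): a world point X has camera coordinates R X + t; the wrist camera has in their place "hand_eye" (4x4, takes a point from camera to tool coordinates, whose origin is the TCP and whose axes are the flange's). Camera axes: x right, y down, z forward; pixel columns grow to the right and rows downward; lengths in m; the calibration is good to about 2 mm. A picture is of the moment at which its call begins: read the wrist's pose just before it. camera_info takes no time and is no camera call.
A pose or a line that the arm cannot do raises ctrl.Unreachable and nothing moves.
- ticket.close_job(): hands the job in; it is judged then, once.
Trained networks look in the newest picture that a camera, given by its name, has taken for a name from the list of things; names that differ only in an ending like _2 or _b are one class to them, and where a whole thing is asked for, a point or a joint stands for the part that bears it (a point fixed in the world has none). Each returns a list of dicts, best first, with "p" (0 to 1); they miss things now and then, are a little off and sometimes report something else, mostly with a low value. They report only what shows in the picture. A call takes as long as a camera call. They do not tell look-alikes from the thing itself.
- models.recognise(camera, target): "point" ([column, row] in pixels, amid what is visible of it).
- models.masks_of(camera, target): "mask" (420x560 bool, what is visible of it) and "point" ([column, row] in pixels, amid what is visible of it).
The state is a dict: "time": time; "qpos": joint angles; "qd": joint speeds; "tau": joint torques, N m; "tcp_pos": TCP position; "eef_rot": TCP orientation; "contact_force": force on the tool from outside, world axes, zero at the start; "wrist_torque": the same for the moment, N m; "width": finger opening in m; "gripper_force": force on a finger pad.
Only numpy, scipy, OpenCV 4.12 (cv2) and the standard library are available. Lean on these libraries where they do the work, as an engineer would, in place of code of your own. Each camera call takes 0.05 s, during which the arm holds its last target. There are 200 camera calls.

## Working session

There is one attempt and no reset: what is moved stays moved. The work goes in short steps, each a Python script; the robot and the scene stay as the last script left them, time stands still between calls to the robot, and variables do not carry over. Pictures are saved under pics/ and viewed, at most 10 in all, crops included, and the job is handed in when it is done.

```bash
ls; mkdir -p pics
python3 - <<'E'
from station import ctrl,get_state,vision,models
import cv2,numpy as np
s=get_state();print({k:np.round(v,3) for k,v in s.items()},ctrl.pinch_z)
ims=[]
for c in ("top","side"):
    im,d=vision.grab_frame(c);cv2.imwrite(f"pics/{c}0.png",im);np.save(f"{c}_d.npy",d)
    for t in("panel","roller","cradle","grip","tile0"):
        for r in models.recognise(c,t):print(c,t,np.round(r["point"]),round(r["p"],2))
    i=vision.camera_info(c);print(c,np.round(-i["R"].T@i["t"],3),np.round(i["mtx"],0).tolist())
E
```

```text
pics
{'time': np.float64(0.0), 'qpos': array([-1.093,  0.508, -0.238,  1.501,  0.126,  1.149, -0.155]), 'qd': array([ 0.   ,  0.001, -0.   , -0.001,  0.001,  0.001,  0.   ]), 'tau': array([ 1.0000e-03, -6.2059e+01, -2.1860e+00, -2.4966e+01,  1.3000e-02,
        1.2000e-02, -0.0000e+00]), 'tcp_pos': array([0.228, 0.582, 0.23 ]), 'eef_rot': array([-0.   ,  0.185,  0.983, -0.001]), 'contact_force': array([ 0.74 , -0.187,  0.743]), 'wrist_torque': array([ 0.042, -0.033, -0.056]), 'gripper_force': np.float64(0.0), 'width': np.float64(0.085)} -0.0187
top panel [219. 194.] 0.69
top roller [369. 190.] 0.94
top roller [304. 239.] 0.89
top roller [369. 255.] 0.62
top cradle [415. 293.] 0.67
top cradle [354. 198.] 0.57
top grip [370. 194.] 0.82
top grip [366. 256.] 0.78
top grip [305. 237.] 0.77
top tile0 [186. 204.] 0.98
top tile0 [220. 194.] 0.82
top tile0 [248. 190.] 0.72
top [ 0.407 -0.024  1.06 ] [[386.0, 0.0, 279.0], [0.0, 386.0, 205.0], [0.0, 0.0, 1.0]]
side panel [264. 178.] 0.86
side panel [247. 161.] 0.58
side roller [266. 236.] 0.96
side roller [284. 287.] 0.8
side cradle [332. 278.] 0.73
side cradle [278. 359.] 0.7
side grip [284. 286.] 0.75
side grip [335. 264.] 0.73
side grip [265. 232.] 0.55
side tile0 [276. 179.] 0.78
side tile0 [264. 177.] 0.66
side tile0 [257. 168.] 0.63
side tile0 [279. 191.] 0.57
side tile0 [247. 163.] 0.55
side [ 0.12  -0.662  0.975] [[396.0, 0.0, 281.0], [0.0, 396.0, 207.0], [0.0, 0.0, 1.0]]
```

View pics/top0.png

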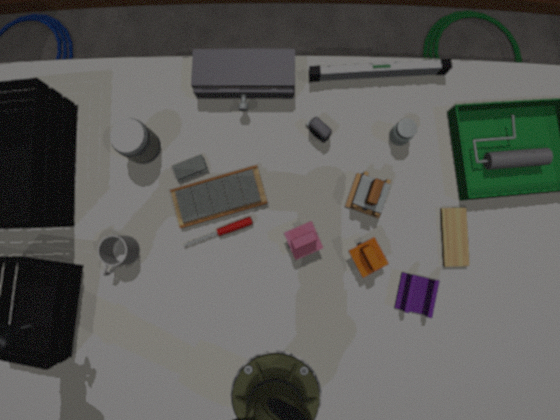

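View pics/side0.png

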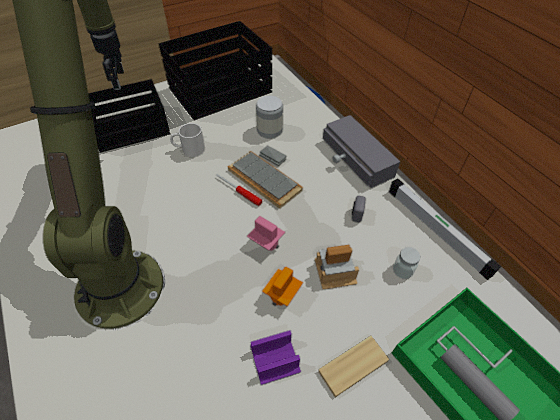

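The real roller is the wooden/grey one hanging in the wooden cradle at top (370,194), side (338,265). Look-alikes are the pink one at top (304,239), the orange one at top (369,256) and the purple cradle at top (416,294). The board with tiles is at top (219,195), with the screwdriver at (220,232) and the spare tiles at (190,168).

```bash
cat > h.py <<'E'
import numpy as np,cv2
from station import ctrl,get_state,vision,models
from scipy.spatial.transform import Rotation as R
def cloud(im,d,info,T=None):
    v,u=np.mgrid[:420,:560]
    p=cv2.undistortPoints(np.stack([u,v],-1).reshape(-1,1,2).astype(float),info["mtx"],np.array(info["dist_coeffs"])).reshape(420,560,2)
    P=np.dstack([p*d[...,None],d])
    if T is not None: return P@T[:3,:3].T+T[:3,3]
    return (P-np.array(info["t"]))@info["R"]
def wristT():
    s=get_state();w,x,y,z=s["eef_rot"];T=np.eye(4);T[:3,:3]=R.from_quat([x,y,z,w]).as_matrix();T[:3,3]=s["tcp_pos"]
    return T@vision.camera_info("wrist")["hand_eye"]
def rect(pts):
    c,(w,h),a=cv2.minAreaRect((pts[:,:2]*1000).astype(np.float32))
    b=cv2.boxPoints((c,(w,h),a));e=max(b[1]-b[0],b[2]-b[1],key=np.linalg.norm)
    return np.round(c,1),np.round((w,h),1),round(np.degrees(np.arctan2(e[1],e[0]))%180,1)
def quat(a): # tool down, tool y axis at angle a (world)
    y=np.array([np.cos(a),np.sin(a),0]);z=np.array([0,0,-1.]);x=np.cross(y,z)
    q=R.from_matrix(np.stack([x,y,z],1)).as_quat();return np.r_[q[3],q[:3]]
E
python3 - <<'E'
from h import *
im=cv2.imread("pics/top0.png");d=np.load("top_d.npy");i=vision.camera_info("top")
P=cloud(im,d,i)
def reg(u0,u1,v0,v1,z0,z1,n):
    q=P[v0:v1,u0:u1].reshape(-1,3);dd=d[v0:v1,u0:u1].ravel()
    q=q[(dd>0)&(q[:,2]>z0)&(q[:,2]<z1)]
    print(n,len(q),np.round(np.percentile(q[:,2],[5,50,95]),4),rect(q))
reg(165,275,160,225,.010,.05,"panel+spare")
reg(165,275,160,225,.026,.05,"tiles")
reg(340,398,165,222,.095,.13,"handle")
reg(340,398,165,222,.045,.075,"plate")
reg(340,398,165,222,.004,.13,"all")
q=P[100:130,340:390];print("table",np.median(q[...,2]))
cv2.imwrite("pics/crop.png",cv2.resize(im[160:280,290:410],(600,600),interpolation=cv2.INTER_CUBIC))
E
```

```text
panel+spare 4342 [0.0158 0.0299 0.0344] (array([547.3, 165.3]), array([178.5, 268.6]), np.float32(90.7))
tiles 2643 [0.0284 0.0317 0.0349] (array([510.4, 157.9]), array([140.3, 221.3]), np.float32(106.3))
handle 302 [0.1029 0.1134 0.1163] (array([ 541.2, -242.8]), array([26.7, 64.4]), np.float32(160.2))
plate 690 [0.0567 0.0639 0.0671] (array([ 543.8, -244. ]), array([ 79.5, 101.4]), np.float32(160.3))
all 1454 [0.0056 0.0636 0.1147] (array([ 550.8, -249.1]), array([156., 161.]), np.float32(90.7))
table 1.1440292786732886e-05
```

View pics/crop.png

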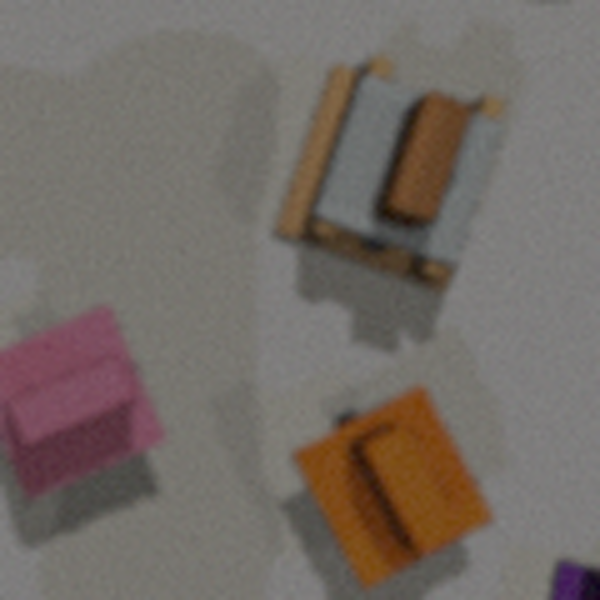

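The crop confirms the choice: brown handle and grey plate in the wooden cradle. I'll take a wrist look over the board on the way, then one over the roller.

Run:
```python
from h import *
def blob(P,d,z0,z1,c,r):
    m=((d>0)&(P[...,2]>z0)&(P[...,2]<z1)&(np.hypot(P[...,0]-c[0],P[...,1]-c[1])<r)).astype(np.uint8)
    m=cv2.morphologyEx(m,cv2.MORPH_OPEN,np.ones((5,5),np.uint8))
    n,l,s,_=cv2.connectedComponentsWithStats(m);k=1+np.argmax(s[1:,4]);q=P[l==k]
    return len(q),np.round(np.percentile(q[:,2],[5,50,95]),4),rect(q)
im=cv2.imread("pics/top0.png");d=np.load("top_d.npy")
P=cloud(im,d,vision.camera_info("top"))
print("top tiles",blob(P,d,.025,.05,(.51,.16),.14));print("top board",blob(P,d,.012,.05,(.51,.16),.16))
for n,p,zs in(("panel",(.46,.16,.36),((.026,.045),(.014,.045))),("roller",(.50,-.225,.33),((.1,.13),(.055,.075)))):
    ctrl.movep(p,quat(np.radians(70)))
    T=wristT();im,d=vision.grab_frame("wrist");cv2.imwrite(f"pics/w_{n}.png",im);P=cloud(im,d,None or vision.camera_info("wrist"),T)
    c=(.51,.16) if n=="panel" else (.541,-.243)
    for z in zs:
        try:print(n,z,blob(P,d,*z,c,.16))
        except Exception as e:print(n,z,e)
    s=get_state();print(s["time"],np.round(s["tcp_pos"],4),np.round(s["qpos"],2))
a=cv2.imread("pics/w_panel.png");b=cv2.imread("pics/w_roller.png")
cv2.imwrite("pics/w.png",cv2.resize(np.hstack([a,b]),(800,300)))
```

```text
top tiles (2578, array([0.0285, 0.0317, 0.0349]), (array([534.9, 164.9]), array([ 89.3, 220.7]), np.float32(106.8)))
top board (3662, array([0.0171, 0.0307, 0.0346]), (array([534.9, 165.1]), array([111.5, 252.2]), np.float32(106.8)))
panel (0.026, 0.045) (6353, array([0.0294, 0.031 , 0.0325]), (array([535.5, 165.8]), array([ 88.6, 219.4]), np.float32(106.7)))
panel (0.014, 0.045) (8913, array([0.0175, 0.0306, 0.0324]), (array([535.6, 165.7]), array([110.8, 250.3]), np.float32(106.8)))
2.4583 [0.4597 0.1611 0.3596] [-0.34  0.2  -0.06  1.61  0.01  1.33  0.82]
roller (0.1, 0.13) (944, array([0.1101, 0.1132, 0.1146]), (array([ 541.2, -242.2]), array([25.2, 62.8]), np.float32(159.9)))
roller (0.055, 0.075) (2151, array([0.0574, 0.0634, 0.0648]), (array([ 544. , -243.3]), array([77.9, 99. ]), np.float32(160.4)))
3.95 [ 0.5007 -0.2233  0.3301] [ 0.25  0.32  0.19  1.53 -0.06  1.29  1.66]
```

View pics/w.png

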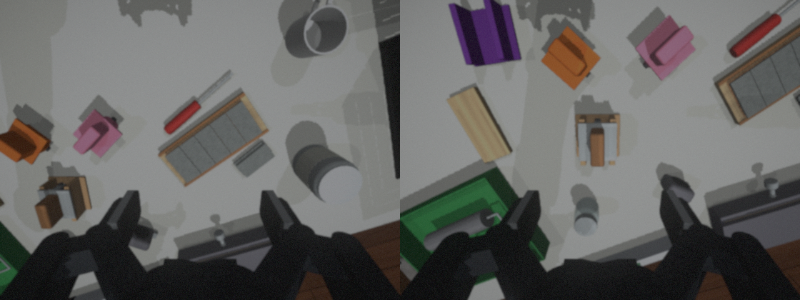

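Run:
```python
from h import *
q=quat(np.radians(70))
ctrl.movep((.5415,-.2425,.17),q);ctrl.movel((.5415,-.2425,.071),max_speed=.1)
ctrl.close_gripper(100);ctrl.pause(.2)
s=get_state();np.save("grasp.npy",np.r_[s["tcp_pos"],s["eef_rot"]])
print(s["time"],s["width"],s["gripper_force"],s["tcp_pos"],s["contact_force"])
ctrl.movel((.5415,-.2425,.2),max_speed=.1)
s=get_state();print(s["time"],s["width"],s["tcp_pos"],s["contact_force"],s["wrist_torque"])
a=np.radians(106.8);u=np.array([np.cos(a),np.sin(a)]);c=np.array([.5355,.1655])
# start at the end nearer (u positive = +y)
p=c-u*.088
ctrl.movep((*p,.2),quat(a));ctrl.pause(.3)
T=[]
for _ in range(5):
    ctrl.pause(.05);s=get_state();T.append(s["contact_force"])
print(s["time"],s["width"],s["tcp_pos"],np.round(T,2),np.round(s["qpos"],2))
t0=s["time"];ctrl.movel((*p,.1995),max_speed=.02);print("dt",get_state()["time"]-t0)
t0=get_state()["time"];ctrl.set_joints(ctrl.ik((*p,.199),quat(a)));print("dt",get_state()["time"]-t0,get_state()["tcp_pos"])
im,d=vision.grab_frame("side");cv2.imwrite("pics/s1.png",im[80:330,120:400])
```

```text
6.575 0.0246459224652618 98.78640532493591 [ 0.54173064 -0.24267676  0.0714172 ] [-1.31864446  0.18445978  5.58016054]
8.0167 0.02524054152248385 [ 0.54115045 -0.24230687  0.19925727] [ 1.13839059 -0.2669692  -4.80483045] [ 0.02703525 -0.00525412 -0.03935911]
9.8 0.02471392347524966 [0.56094229 0.08113921 0.19997409] [[-0.01  0.24 -2.95]
 [-0.54  0.23 -4.2 ]
 [-1.04  0.26 -3.92]
 [ 0.59  0.9  -3.65]
 [ 0.12 -0.6  -3.99]] [-0.17  0.44 -0.02  1.71  0.01  1.    1.67]
dt 0.25
dt 0.25 [0.56088505 0.08126402 0.19896031]
```

View pics/s1.png

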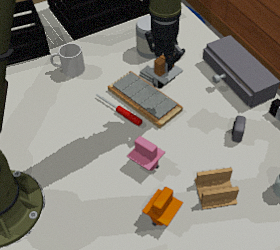

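Roller is held upright and the cradle is empty. Descending onto the first tile while measuring stiffness.

Run:
```python
from h import *
a=np.radians(106.8);u=np.array([np.cos(a),np.sin(a)]);c=np.array([.5355,.1655]);p=c-u*.088
def F():
    return np.mean([get_state()["contact_force"][2] for _ in range(3)])+3.9
ctrl.movel((*p,.0945),quat(a),max_speed=.08)if 0 else ctrl.movel((*p,.0945),max_speed=.08)
z=.0945;L=[]
while z>.078:
    z-=.0006;ctrl.movel((*p,z),max_speed=.05);s=get_state();f=F();L.append((round(z*1e3,1),round(s["tcp_pos"][2]*1e3,2),round(f,1)))
    if f>12:break
print(L,s["time"],s["contact_force"],s["wrist_torque"],s["tcp_pos"][:2]-p)
```

```text
[(93.9, np.float64(94.13), np.float64(-0.1)), (93.3, np.float64(93.27), np.float64(-0.3)), (92.7, np.float64(92.65), np.float64(0.5)), (92.1, np.float64(92.04), np.float64(0.1)), (91.5, np.float64(91.46), np.float64(-0.1)), (90.9, np.float64(91.16), np.float64(3.8)), (90.3, np.float64(90.58), np.float64(6.9)), (89.7, np.float64(89.75), np.float64(6.0)), (89.1, np.float64(89.05), np.float64(6.4)), (88.5, np.float64(88.42), np.float64(6.3)), (87.9, np.float64(87.85), np.float64(5.6)), (87.3, np.float64(87.26), np.float64(7.0)), (86.7, np.float64(86.64), np.float64(6.8)), (86.1, np.float64(86.03), np.float64(5.8)), (85.5, np.float64(85.44), np.float64(6.4)), (84.9, np.float64(84.83), np.float64(6.0)), (84.3, np.float64(84.33), np.float64(6.7)), (83.7, np.float64(84.22), np.float64(11.8)), (83.1, np.float64(84.15), np.float64(16.6))] 16.5583 [-2.77734584 -0.67200039 12.70330983] [-0.17676318  0.80579578 -0.007941  ] [ 1.91694993e-04 -3.12994315e-05]
```

Sank 7 mm, so this end is tile 0. The command stiffness is about 8 N/mm, which is comfortable. Now rolling.

Run:
```python
from h import *
a=np.radians(106.8);u=np.array([np.cos(a),np.sin(a)]);c=np.array([.5355,.1655])
def st():
    s=get_state();f=np.mean([get_state()["contact_force"] for _ in range(3)],0);return s,f+[0,0,3.9]
z=.0831;x=-.088;L=[];h=0
t0=get_state()["time"]
while x<.0885:
    s,f=st();n=np.linalg.norm(f)
    L.append((round(x*1e3),round((s["tcp_pos"][:2]-c)@u*1e3,1),round(s["tcp_pos"][2]*1e3,1),round(f[:2]@u,1),round(f[2],1)))
    z-=np.clip((15-f[2])/8*.6,-1.2,.6)*1e-3
    if n>24: z+=.0005;h+=1
    else: x+=.0025
    if h>15 or n>28 or s["time"]-t0>28:print("stop",f);break
    ctrl.movel((*(c+u*min(x,.088)),z),max_speed=.05)
for l in L:print(*l,end=" | ")
s,f=st();print(s["time"],z,f,s["width"],s["wrist_torque"])
```

```text
-88 -88.1 84.2 0.2 16.6 | -85 -85.5 84.1 0.3 15.8 | -83 -82.9 84.1 -0.2 15.6 | -80 -81.1 84.2 -2.3 15.3 | -78 -80.2 84.2 -4.0 14.4 | -75 -79.0 84.2 -8.4 13.4 | -73 -76.3 84.2 -5.9 14.8 | -70 -72.4 84.2 -3.5 15.5 | -68 -70.1 84.6 -4.6 19.1 | -65 -66.5 85.1 -1.2 21.6 | -63 -63.1 85.2 0.6 18.5 | -60 -60.4 85.3 -0.1 16.4 | -58 -57.9 85.3 0.9 15.6 | -55 -55.4 85.3 0.1 15.2 | -53 -52.9 85.3 0.0 16.0 | -50 -50.4 85.4 1.1 14.2 | -48 -47.9 85.4 1.1 16.7 | -45 -45.3 85.4 0.5 14.9 | -43 -42.8 85.4 0.1 14.4 | -40 -40.3 85.3 0.3 15.2 | -38 -37.8 85.3 0.2 15.7 | -35 -35.8 85.4 0.6 13.7 | -33 -34.7 85.4 -3.3 15.4 | -30 -33.2 85.4 -6.6 14.4 | -28 -30.1 85.4 -4.2 14.9 | -25 -27.7 85.6 -5.1 17.4 | -23 -24.8 86.2 -3.7 21.4 | -20 -20.8 86.6 -0.6 19.6 | -18 -17.8 86.6 -0.4 18.2 | -15 -15.3 86.7 1.0 15.6 | -13 -12.8 86.7 0.5 15.5 | -10 -10.3 86.7 0.8 17.1 | -8 -7.8 86.7 0.2 13.9 | -5 -5.3 86.8 0.9 14.9 | -3 -2.8 86.7 -0.0 14.6 | 0 -0.3 86.8 0.4 15.6 | 2 2.3 86.7 0.2 15.1 | 5 4.8 86.8 0.3 15.3 | 7 7.3 86.7 0.3 15.3 | 10 9.7 86.7 0.3 15.0 | 12 10.9 86.8 -2.1 14.6 | 15 12.7 86.8 -4.7 14.9 | 17 15.4 86.8 -2.6 15.8 | 20 17.6 87.2 -4.4 18.4 | 22 21.2 87.8 -2.4 20.9 | 25 24.6 87.9 0.8 18.7 | 27 27.3 88.0 0.3 17.0 | 30 29.8 88.0 -0.1 15.4 | 32 32.3 88.0 0.7 15.5 | 35 34.8 88.0 -0.8 14.9 | 37 37.4 88.0 0.9 15.3 | 40 39.9 88.1 0.0 14.4 | 42 42.3 88.1 0.5 15.4 | 45 44.9 88.0 0.5 15.6 | 47 47.4 88.1 -0.7 15.8 | 50 49.9 88.1 0.1 13.9 | 52 52.4 88.1 0.6 15.5 | 55 54.8 88.1 0.6 14.4 | 57 56.2 88.1 -1.4 14.9 | 60 58.2 88.1 -3.7 16.1 | 62 61.2 88.1 -1.6 14.9 | 65 64.5 88.1 -0.9 14.7 | 67 67.6 87.8 1.0 12.4 | 70 70.0 87.3 0.8 9.3 | 72 72.1 86.8 0.2 9.9 | 75 74.6 86.8 0.4 13.0 | 77 77.2 86.8 -0.4 13.9 | 80 79.7 86.8 -0.1 14.6 | 82 82.2 86.8 -0.5 14.6 | 85 84.7 86.8 0.1 15.8 | 87 87.2 86.8 2.1 14.4 | 34.3083 0.08592345965145072 [-1.79750539 -0.31987385 15.24068016] 0.024810416697602127 [-0.15227824  0.53368615 -0.03942817]
```

The profile gives depths of 7.0, 5.8, 4.5, 3.2 and 4.4 mm, so all five tiles are home. Returning to the cradle.

Run:
```python
from h import *
g=np.load("grasp.npy")
p=get_state()["tcp_pos"];ctrl.movel((p[0],p[1],.2),max_speed=.1)
ctrl.movep((g[0],g[1],.2),g[3:]);ctrl.movel((g[0],g[1],.135),max_speed=.1);ctrl.pause(.2)
im,d=vision.grab_frame("side");cv2.imwrite("pics/s2.png",cv2.resize(im[210:310,290:390],(500,500)))
P=cloud(im,d,vision.camera_info("side"))
im,d=vision.grab_frame("top");P=cloud(im,d,vision.camera_info("top"));q=P[150:230,330:410].reshape(-1,3)
for z0,z1 in((.11,.14),(.165,.185)):
    w=q[(q[:,2]>z0)&(q[:,2]<z1)&(np.hypot(q[:,0]-.543,q[:,1]+.243)<.07)];print(len(w),rect(w) if len(w)>5 else 0)
s=get_state();print(s["time"],s["tcp_pos"],s["contact_force"],s["width"])
```

```text
273 (array([ 544.3, -234.9]), array([63.1, 80.4]), np.float32(159.0))
104 (array([ 528.6, -223.2]), array([55.5, 18.6]), np.float32(45.2))
38.4917 [ 0.54194861 -0.24278597  0.13551357] [-0.25850398  0.1218536  -3.77172101] 0.02503605906742838
```

View pics/s2.png

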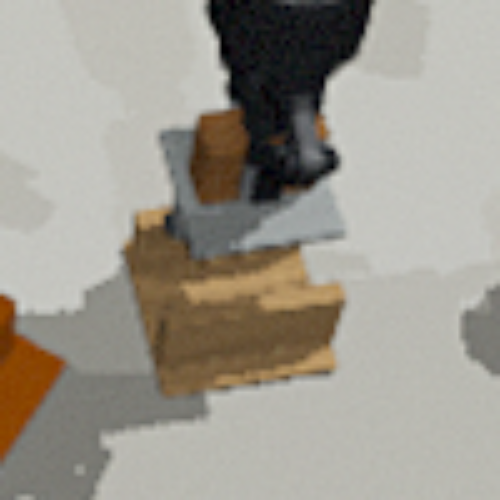

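The roller sits level and centred above its cradle. Lowering with a force check.

Run:
```python
from h import *
g=np.load("grasp.npy");L=[]
def step(z,v):
    ctrl.movel((g[0],g[1],z),max_speed=v);s=get_state();f=s["contact_force"];L.append((round(z*1e3,1),round(s["tcp_pos"][2]*1e3,1),*np.round(f,1)));return f+[0,0,3.9]
ok=True
for z in np.arange(.128,.0745,-.004):
    f=step(z,.04)
    if np.linalg.norm(f)>8: ok=False;break
if ok:
    for z in np.arange(.0752,.0690,-.0006):
        if step(z,.04)[2]>6:break
    ctrl.ungrasp();ctrl.pause(.2);p=get_state()["tcp_pos"];ctrl.movel((p[0],p[1],.25),max_speed=.15)
    ctrl.movep((.45,-.05,.35),quat(np.radians(70)))
    im,d=vision.grab_frame("top");P=cloud(im,d,vision.camera_info("top"));cv2.imwrite("pics/t2.png",im)
    q=P[165:222,340:398].reshape(-1,3)
    for z0,z1 in((.095,.13),(.045,.075)):
        w=q[(q[:,2]>z0)&(q[:,2]<z1)];print(len(w),np.median(w[:,2]),rect(w))
    im,d=vision.grab_frame("side");cv2.imwrite("pics/s3.png",cv2.resize(im[130:330,200:400],(600,600)))
print(ok,L,get_state()["time"],get_state()["contact_force"])
```

```text
58 0.1141125597185512 (array([ 549.4, -256.8]), array([14.4, 42.3]), np.float32(175.2))
222 0.06382821028801658 (array([ 534. , -272.3]), array([ 17.5, 100.3]), np.float32(160.6))
True [(np.float64(128.0), np.float64(127.5), np.float64(-1.2), np.float64(0.2), np.float64(-4.5)), (np.float64(124.0), np.float64(123.6), np.float64(0.5), np.float64(0.2), np.float64(-4.5)), (np.float64(120.0), np.float64(119.7), np.float64(0.6), np.float64(-0.9), np.float64(-3.0)), (np.float64(116.0), np.float64(115.7), np.float64(0.4), np.float64(0.7), np.float64(-3.7)), (np.float64(112.0), np.float64(111.7), np.float64(0.7), np.float64(-0.3), np.float64(-4.4)), (np.float64(108.0), np.float64(107.7), np.float64(0.2), np.float64(-0.5), np.float64(-4.6)), (np.float64(104.0), np.float64(103.7), np.float64(-0.6), np.float64(-0.1), np.float64(-4.7)), (np.float64(100.0), np.float64(99.7), np.float64(0.3), np.float64(-0.2), np.float64(-4.2)), (np.float64(96.0), np.float64(95.7), np.float64(0.0), np.float64(0.2), np.float64(-4.0)), (np.float64(92.0), np.float64(91.7), np.float64(-0.1), np.float64(0.3), np.float64
[... 441 characters left out ...]
.5), np.float64(-4.5)), (np.float64(74.6), np.float64(74.6), np.float64(0.1), np.float64(0.1), np.float64(-4.6)), (np.float64(74.0), np.float64(74.0), np.float64(0.0), np.float64(-0.3), np.float64(-3.9)), (np.float64(73.4), np.float64(73.3), np.float64(0.0), np.float64(0.2), np.float64(-4.2)), (np.float64(72.8), np.float64(72.8), np.float64(-0.9), np.float64(-0.4), np.float64(-4.0)), (np.float64(72.2), np.float64(72.1), np.float64(0.5), np.float64(-1.0), np.float64(-4.5)), (np.float64(71.6), np.float64(71.5), np.float64(0.3), np.float64(0.7), np.float64(-3.8)), (np.float64(71.0), np.float64(71.4), np.float64(-1.7), np.float64(1.2), np.float64(2.8))] 47.2583 [0.43549722 0.45339068 0.98114836]
```

View pics/s3.png

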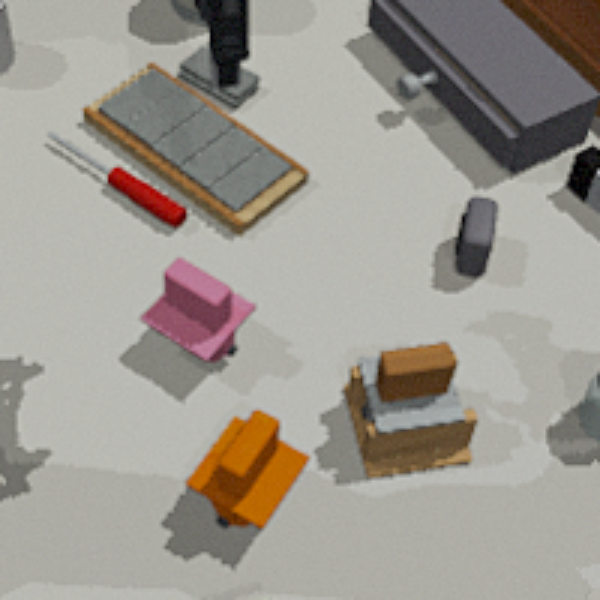

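The side view shows the roller seated upright in the cradle, with the tiles sunk and the other things in place.

```bash
python3 -c "
from station import ticket;print(ticket.close_job())"
```

```text
the job is handed in; nothing more can be done
None
```

I rolled all five tiles home at about 15 N (highest reading about 22 N), hung the roller back upright in its cradle and let go, then handed the job in at about 47 s; the verdict was not shown.

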